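Clamp the ceramic specimen in the ratchet clamp

ROBOT

A 6-joint arm with a two-finger parallel gripper is mounted at the origin on the work surface. World frame = base frame: x ahead of the robot, y to its left, z up, the work surface at z = 0. Lengths are in m, angles in rad, forces in N, time in s.
With the tool pointing down it reaches from about 0.3 to 0.875 m from the base axis. Payload 6.4 kg.
Tool frame: the origin (TCP) lies between the finger pads; the fingertips stand 25 mm ahead of it and the grasp point (between the pads) lies 6 mm ahead of it; z points along the fingers, y is the line along which they close (so a half turn about z gives the same grasp; the last joint's range is limited). The gripper opens to 85 mm and grips with 20 to 120 N. Pads are 22 mm wide; open, the fingers measure 114 mm over their backs; the gripper's body (76 mm by 85 mm) begins 54 mm behind the grasp point. The pads swing forward as they close: fully open they stand 13 mm farther back than shut.
Start: joints at [-1.309, 0.181, 1.607, -0, 1.354, -0.206], TCP at [0.259, -0.513, 0.256] pointing down, gripper open.
Joint ranges: [-2.99, 2.99], [-0.89, 2.07], [0.3, 2.58], [-1.14, 4.28], [0, 2.63], [-3.12, 3.12]. Speed limits (rad/s): [2.57, 2.57, 3.01, 3.14, 3.14, 3.14].

INTERFACE

Orientations are given as a unit quaternion [w, x, y, z].
In Python, from bench import ctrl gives the robot as it stands.
- The arm moves only by the tool servo_tool, never from a script. Its argument "series" is text: rows parted by semicolons, each of 7 numbers parted by spaces: the gripper command: -1 is fully open, 1 is shut, values between are in proportion, then the shift along the tool's x, y, z in m, then the turn, a rotation vector about the tool's x, y, z in degrees. A call has 1 to 12 rows; each row is the pose to reach, as a shift and turn from the pose commanded when the call began, along the tool's axes at that moment; what a row does not reach only later rows make up. A row lasts 1/12 s, in which the tool goes at most 41.7 mm and 7.16 degrees, less where a joint would pass 70% of its speed; a pose out of reach is approached as far as the arm can. A call with a gripper value outside its range is refused whole. The fingers move at their own pace and stop on an object; the grip force is fixed at half the most. Time passes only in rows, so rows that repeat a pose let the fingers close. It gives the time, the measured TCP pose, the force, the opening and the grip force at its end, in the units of the state.
- ctrl.get_obs(): the state, without advancing time (a new reading comes with each control period).
- ctrl.camera(name): name is "scene" or "top" or "wrist"; returns a dict with "img" (384x512x3 uint8, red, green, blue), "z_map" (384x512 float32, m along the optical axis (not along the pixel's ray), 0 where there is no reading), "fovy" (degrees; the focal length in pixels is half the picture's height over the tangent of half this angle, whatever the lens; pixels are square), "cx", "cy" (the principal point, pixels), "extrinsics" (4x4, takes a point from camera to world coordinates); the wrist camera has in their place "T_tool_cam" (4x4, takes a point from camera to tool coordinates, whose origin is the TCP and whose axes are the flange's). Camera axes: x right, y down, z forward; pixel columns grow to the right and rows downward; lengths in m; the calibration is good to about 2 mm. The wrist camera is an equidistant fisheye: a pixel r from the principal point sees the ray r / f radians off the axis. A picture is of the moment at which its call begins: read the wrist's pose just before it.
- ctrl.hand_in(): hands the job in; it is judged then, once.
The state is a dict: "time_s": time; "q": joint angles; "dq": joint speeds; "joint_efforts": joint torques, N m; "eef_pos": TCP position; "eef_rot": TCP orientation; "wrist_force": force on the tool from outside, world axes, zero at the start; "torque": the same for the moment, N m; "opening": opening from 0.0 (shut) to 1.0 (fully open); "grasp_force": force on a finger pad.
Only numpy, scipy, OpenCV 4.12 (cv2) and the standard library are available. Lean on these libraries where they do the work, as an engineer would, in place of code of your own. Each camera call takes 0.05 s, during which the arm holds its last target. There are 200 camera calls.

TASK

Stand the white ceramic specimen upright on the base of the bench clamp, squarely between the jaws and centred across them, and let go of it. Then squeeze the clamp's two levers together, again and again, until the ratcheting jaw grips the specimen firmly, without crushing the brittle ceramic; move the jaw only by the levers, and leave everything let go and the other things on the bench where they are.

Things in the scene. Friction and masses are not known exactly. Their poses are not given: they have to be found in the camera images.
- clamp: Bench ratchet clamp, fixed; place and yaw vary. Origin: at table level on its centre line. y runs along the bar, x across it. Grey base plate x -50..50, y -185..140, top z = 20 mm. Fixed steel jaw: x -22..22, inner face at y = -150, top z = 75. Blue housing: x -25..25, y 0..130, top z = 75.
- slot (a point): Point on top of the base plate (20 mm above the table) between the jaws, where the specimen stands: x = 0, y = -115 mm in the clamp's frame, axes as the clamp's. The gap from the fixed jaw's face to the pad's face is 60 to 72 mm along y at the start, open above and to both sides (x).
- levers (a point): Midway between the two squeeze levers, 115 mm above the table; y = +65 mm in the clamp's frame, axes as the clamp's. Upright levers, orange (+y side) and grey (-y side), each 26 mm wide (x), 12 thick, 80 to 140 mm above the table. Outer faces 64 mm apart along y at rest; squeezed, both move straight inwards alike, to 47 mm apart at the stops. Close the fingers on the outer faces from above.
- trigger (a joint): Travel of each lever (m): 0 at rest, 0.0085 at the stop. A spring brings them back (2 to 3.5 N on each lever). When the specimen stops the jaw, the levers stall before their stops.
- jaw: Sliding steel jaw with toothed bar. Its frame is the clamp's when fully back; it starts 4 to 16 mm on and moves to the clamp's -y. A full squeeze advances it about 7 mm until the specimen stops it; released, it slips back at most 2.5 mm, then holds. It pushes with about twice the grip force of a finger, less about 8 N for springs and friction.
- pad: Black rubber pad on the front of the sliding jaw, 44 mm wide (x), 24 to 70 mm above the table. Its face is at y = -74 mm in its own frame, which is the jaw's frame until it is pressed. Sprung: yields at 6 N, then 4 N per mm, for 10 mm. A firm grip is 12 N or more on the specimen with the levers released; over 36 N, even for a moment, crushes it.
- specimen: White ceramic block, 40 by 40 mm, 60 mm high, dark disc on top, standing upright; about 0.2 to 0.42 kg. Origin: centre of its underside, z up.
- block_blue: Blue block of the same size, standing; leave alone. Origin: centre of underside.
- block_dark: Black block of the same size, standing; leave alone. Origin: centre of underside.
- tape_roll: White ring 70 mm across, 45 mm high; leave alone. Origin: centre of underside.
- weight: Brass weight 40 mm across, 55 mm high; leave alone. Origin: centre of underside.
- bottle: Amber bottle 48 mm across, 110 mm high; leave alone. Origin: centre of underside.
- screwdriver: Screwdriver lying on the bench; leave alone.
- grip: The grey lever, on the -y side (the orange one, of joint trigger, is on the +y side); its frame coincides with the clamp's frame while the levers are at rest.

How it is judged:
On the way, in this order (a step that is already met when the one before it is completed fails the run):
1. the specimen stands on the clamp's base between the jaws, let go (x of specimen in the frame of clamp between -0.012 and 0.012 m and y of specimen in the frame of clamp between -0.135 and -0.075 m and z of specimen in the frame of clamp between 0.015 and 0.024 m and angle between specimen's own z axis and vertical below 0.1 rad and contact force between the fingers and specimen below 0.3 N), for 0.2 s.
2. the pad presses the specimen with 12 N or more, with the levers let go (x of specimen in the frame of clamp between -0.012 and 0.012 m and y of specimen in the frame of clamp between -0.135 and -0.075 m and z of specimen in the frame of clamp between 0.015 and 0.024 m and angle between specimen's own z axis and vertical below 0.1 rad and (angle between the y axis of specimen and the y axis of clamp, either way round below 0.12 rad or angle between the x axis of specimen and the y axis of clamp, either way round below 0.12 rad) and contact force between specimen and pad above 12 N and value of joint trigger below 0.002 m and contact force between the fingers and grip below 0.3 N), for 0.3 s.
At the end, for the whole second after the job is handed in: The specimen stands upright (within 0.1 rad) on the clamp's base plate between the jaws, within 12 mm of the jaws' centre line and square to them within 0.12 rad, gripped by the pad with at least 12 N, at rest; specimen and levers are released, the levers back at rest (within 2 mm) (all of step 1 and (angle between the y axis of specimen and the y axis of clamp, either way round below 0.12 rad or angle between the x axis of specimen and the y axis of clamp, either way round below 0.12 rad) and contact force between specimen and pad above 12 N and value of joint trigger below 0.002 m and linear speed of specimen below 0.01 m/s); the robot touches nothing.
It fails at once if the specimen is crushed: pressed by the pad with over 36 N (contact force between specimen and pad above 36 N).
It fails at once if the sliding jaw is pushed by the robot itself (over 5 N) instead of the levers (contact force between any of the fingers, the arm and jaw above 5 N).
It fails at once if another thing on the bench is moved by over 30 mm (distance of any of block_blue, block_dark, tape_roll, weight, bottle, screwdriver from where it was at the start of the episode above 0.03 m).
It also fails if it takes over 67 s, if anything falls off the work surface, if the arm or the gripper's body presses on something with over 40 N, if the wrist force passes 120 N, or if a joint passes its speed limit or range.

## Working session

There is one attempt and no reset: what is moved stays moved. The work goes in short steps, Python scripts to look and compute and a tool call to move; the robot and the scene stay as the last step left them, time stands still between calls to the robot, and variables do not carry over. Pictures are saved under pics/ and viewed, at most 10 in all, crops included, and the job is handed in when it is done.

Besides the shell and the picture viewer there is one more tool, called after ">>>" as name(argument=value, ...) on one line, values as JSON. servo_tool: Moves the arm, as the interface text tells. Its arguments: {"type":"object","properties":{"series":{"type":"string"}},"required":["series"]}

```bash
ls; mkdir -p pics; cat > h.py <<'E'
import numpy as np, cv2
from bench import ctrl
from scipy.spatial.transform import Rotation as R
def cloud(c):
    z=c["z_map"];h,w=z.shape;f=h/2/np.tan(np.radians(c["fovy"])/2)
    v,u=np.mgrid[:h,:w]
    P=np.stack([(u-c["cx"])*z/f,(v-c["cy"])*z/f,z],-1)
    E=np.array(c["extrinsics"]);return P@E[:3,:3].T+E[:3,3]
E
python3 - <<'E'
from h import *
o=ctrl.get_obs();print({k:np.round(v,3) for k,v in o.items()})
for n in("top","scene"):
    c=ctrl.camera(n);np.savez(n+".npz",**c);cv2.imwrite(f"pics/{n}.png",c["img"][...,::-1]);print(n,c["fovy"],np.round(c["extrinsics"],3))
a=np.hstack([cv2.imread("pics/top.png")])
cv2.imwrite("pics/top2.png",cv2.resize(a,(768,576)))
E
```

```text
pics
{'time_s': np.float64(0.0), 'q': array([-1.309,  0.182,  1.608,  0.   ,  1.354, -0.206]), 'dq': array([ 0.001, -0.001,  0.003,  0.   , -0.   ,  0.   ]), 'joint_efforts': array([-1.0000e-03, -4.4487e+01, -3.5134e+01, -0.0000e+00,  9.0000e-03,
       -0.0000e+00]), 'eef_pos': array([ 0.259, -0.513,  0.255]), 'eef_rot': array([-0.001,  0.973,  0.232, -0.   ]), 'wrist_force': array([-0.978, -0.388, -0.127]), 'torque': array([-0.047,  0.004,  0.012]), 'grasp_force': np.float64(0.0), 'opening': np.float64(1.002)}
top 55.01047435731185 [[-0.056 -0.975  0.214  0.389]
 [-0.998  0.054 -0.015  0.003]
 [ 0.003 -0.214 -0.977  1.021]
 [ 0.     0.     0.     1.   ]]
scene 57.99307593155513 [[-0.58   0.479 -0.659  1.184]
 [ 0.815  0.356 -0.458  0.42 ]
 [ 0.015 -0.802 -0.597  0.63 ]
 [ 0.     0.     0.     1.   ]]
```

View pics/top2.png

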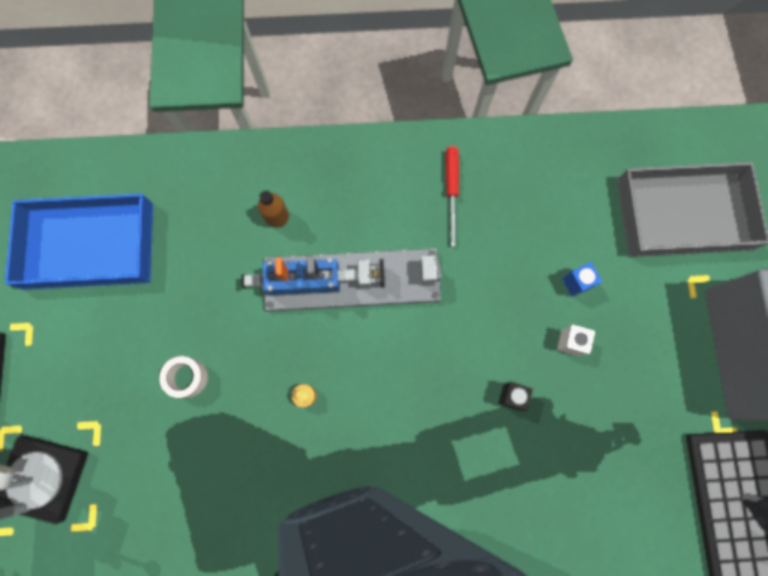

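View pics/scene.png

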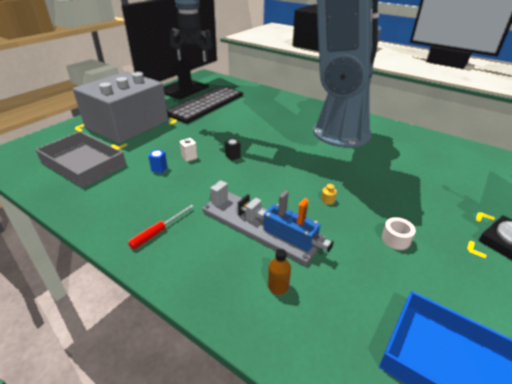

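The top view shows the clamp at about (350,280) with the orange lever and housing to the left (+y world) and the fixed jaw at (430,268). The white specimen is at (578,340), blue block at (583,278) and black block at (517,397), all in the 768-wide picture.

```bash
python3 - <<'E'
from h import *
for n in("top","scene"):
    c=dict(np.load(n+".npz"));P=cloud(c);c["img"]=c["img"].astype(int)
    X=P.reshape(-1,3);ok=(c["z_map"].ravel()>0)
    t=X[ok&(abs(X[:,2])<.008)&(X[:,0]>.3)&(X[:,0]<.7)&(abs(X[:,1])<.4)];print(n,"table z",np.median(t[:,2]))
    def rect(s,name):
        r=cv2.minAreaRect((s[:,:2]*1000).astype(np.float32));print(name,len(s),np.round(r[0],1),np.round(r[1],1),round(r[2],1),"med",np.round(np.median(s,0),4),"zmax",s[:,2].max().round(4))
    A=c["img"].reshape(-1,3)
    near=lambda cx,cy,r:(np.hypot(X[:,0]-cx,X[:,1]-cy)<r)&ok
    if n=="top":
        k=ok&(X[:,2]>.014)&(X[:,2]<.026)&(X[:,0]>.4)&(X[:,0]<.7)&(X[:,1]>-.25)&(X[:,1]<.3);
    rect(X[k],"base") if n=="top" else 0
    # tops of block-like things
    m=(ok&(X[:,2]>.05)&(X[:,2]<.069)&(X[:,0]>.25)&(X[:,0]<.75)&(X[:,1]>-.45)&(X[:,1]<.4)).reshape(384,512).astype(np.uint8)
    N,L,S,C=cv2.connectedComponentsWithStats(m)
    for i in range(1,N):
        if S[i,4]>25:
            s=P[L==i]; rect(s,f"top{np.round(C[i])} rgb{np.median(c['img'][L==i],0)}")
    # steel jaw, levers
    k=ok&(X[:,2]>.07)&(X[:,2]<.08)&(X[:,0]>.4)&(X[:,0]<.7)&(X[:,1]>-.25)&(X[:,1]<.3)
    for lo,hi in((-.3,-.06),(-.06,.3)):
        kk=k&(X[:,1]>lo)&(X[:,1]<hi)
        if kk.sum()>10: rect(X[kk],"z75")
    k=ok&(X[:,2]>.132)&(X[:,2]<.146)&(X[:,0]>.4)&(X[:,0]<.7)&(X[:,1]>-.25)&(X[:,1]<.3)
    o=k&(A[:,0]>A[:,2]+60)
    for kk in(o,k&~o):
        if kk.sum()>3: rect(X[kk],"lever")
E
```

```text
top table z 0.0002646984074130554
base 2386 [535.9   1.8] [302.1 412.3] 4.6 med [0.6007 0.0067 0.0201] zmax 0.026
top[182. 144.] rgb[87. 62. 33.] 47 [739.5 187.6] [14.4 42. ] 6.2 med [0.7369 0.184  0.0624] zmax 0.0686
top[390. 184.] rgb[ 95. 146. 235.] 236 [ 594.1 -370.6] [39.9 41.2] 21.1 med [ 0.5935 -0.3686  0.0598] zmax 0.0654
top[216. 183.] rgb[ 99. 113. 129.] 49 [625.9  95.2] [16.2 24.4] 0.3 med [0.6239 0.0965 0.0537] zmax 0.0689
top[232. 183.] rgb[180. 187. 186.] 94 [622.2  52. ] [41.5 18. ] 85.4 med [0.6218 0.0536 0.0525] zmax 0.0689
top[248. 185.] rgb[152.  156.5 154. ] 38 [613.3   8. ] [40.5 20.7] 77.8 med [0.611  0.0134 0.0647] zmax 0.069
top[167. 187.] rgb[111. 113. 115.] 95 [621.5 226.8] [22.  36.2] 0.0 med [0.6215 0.229  0.0532] zmax 0.059
top[182. 185.] rgb[60. 66. 81.] 31 [623.8 186.1] [19.7 12.2] 88.4 med [0.6229 0.1883 0.055 ] zmax 0.0635
top[195. 184.] rgb[75. 84. 91.] 27 [623.9 153.2] [13.5 13.6] 8.7 med [0.6225 0.1529 0.0604] zmax 0.0677
top[201. 193.] rgb[43. 67. 98.] 88 [597.4 137. ] [ 11.4 130. ] 4.8 med [0.5974 0.1387 0.0595] zmax 0.0688
top[386. 226.] rgb[236
[... 1157 characters left out ...]
] [27.9 48. ] 51.1 med [ 0.6384 -0.0809  0.0592] zmax 0.0688
top[282. 224.] rgb[ 39.  67. 108.] 685 [625.2 116.1] [ 51.6 258.3] 0.9 med [0.6431 0.1256 0.0564] zmax 0.069
top[275. 212.] rgb[ 32.  62. 102.] 27 [616.   85.6] [12.5 24.7] 1.0 med [0.614  0.0828 0.0634] zmax 0.0685
top[307. 227.] rgb[ 30.  62. 102.] 39 [615.  176.6] [12.  22.7] 1.1 med [0.6136 0.1748 0.0628] zmax 0.0684
z75 107 [624.2 -91.2] [45.1 25.3] 2.0 med [ 0.6259 -0.0897  0.0744] zmax 0.0781
z75 635 [624.2  94.9] [ 53.5 211.3] 0.6 med [0.633  0.1356 0.0743] zmax 0.0799
lever 58 [624.2 161.9] [11.  29.5] 87.6 med [0.6271 0.1629 0.1391] zmax 0.1429
lever 53 [623.1 109.7] [12.2 30.2] 90.0 med [0.6268 0.1116 0.1391] zmax 0.1424
```

>>> servo_tool(series="-1 0.277 -0.047 0.1 0 0 -43;-1 0.277 -0.047 0.1 0 0 -43;-1 0.277 -0.047 0.1 0 0 -43;-1 0.277 -0.047 0.1 0 0 -43;-1 0.277 -0.047 0.1 0 0 -43;-1 0.277 -0.047 0.1 0 0 -43;-1 0.277 -0.047 0.1 0 0 -43;-1 0.277 -0.047 0.1 0 0 -43;-1 0.277 -0.047 0.1 0 0 -43;-1 0.277 -0.047 0.1 0 0 -43;-1 0.277 -0.047 0.1 0 0 -43")

```text
time_s: 1.02
eef_pos: [0.4847, -0.3474, 0.1567]
eef_rot: [0.0, 0.82, 0.572, -0.0]
wrist_force: [0.3, -0.7, 0.3]
opening: 1.002
grasp_force: 0.0
```

```bash
cat >> h.py <<'E'
def pose():
    o=ctrl.get_obs();q=np.array(o["eef_rot"]);return np.array(o["eef_pos"]),R.from_quat(q[[1,2,3,0]])
def wcloud():
    p,r=pose();c=ctrl.camera("wrist");z=c["z_map"];h,w=z.shape;f=h/2/np.tan(np.radians(c["fovy"])/2)
    v,u=np.mgrid[:h,:w];x=u-c["cx"];y=v-c["cy"];rr=np.hypot(x,y)+1e-9;t=np.minimum(rr/f,1.5)
    P=np.stack([x/rr*np.tan(t)*z,y/rr*np.tan(t)*z,z],-1);T=np.array(c["T_tool_cam"])
    P=P@T[:3,:3].T+T[:3,3];P[z<=0]=np.nan;return r.apply(P.reshape(-1,3)).reshape(h,w,3)+p,c
def rect(s,name=""):
    r=cv2.minAreaRect((s[:,:2]*1000).astype(np.float32));print(name,len(s),np.round(r[0],1),np.round(r[1],1),round(r[2],1),"zmed",np.median(s[:,2]).round(4))
def go(x,y,z,yaw):
    """tool shift/turn to reach world TCP with tool y at world angle yaw (deg)"""
    p,r=pose();M=r.as_matrix();a=np.degrees(np.arctan2(M[1,1],M[0,1]))
    tx=R.from_euler("z",yaw+90,degrees=True)*R.from_matrix(np.diag([1,-1,-1.]))
    print("yaw",a.round(2),"tcp",p.round(4),"shift",r.inv().apply(np.array([x,y,z])-p).round(4),"turn",np.degrees((r.inv()*tx).as_rotvec()).round(2))
E
python3 - <<'E'
from h import *
P,c=wcloud();print(c["fovy"]);cv2.imwrite("pics/w1.png",c["img"][...,::-1])
m=(P[...,2]>.054)&(P[...,2]<.066)&(np.hypot(P[...,0]-.484,P[...,1]+.346)<.045)
rect(P[m],"spec");go(.4845,-.3457,.044,-20)
E
```

```text
65.70646984690485
spec 2620 [ 484.  -346.1] [40.8 40.2] 70.4 zmed 0.0601
yaw -20.3 tcp [ 0.4846 -0.3477  0.1569] shift [ 0.0019 -0.0009  0.1129] turn [ 0.04  0.04 -0.3 ]
```

>>> servo_tool(series="-1 0.0015 -0.0005 0.03 0 0 -0.7;-1 0.0015 -0.0005 0.06 0 0 -0.7;-1 0.0015 -0.0005 0.09 0 0 -0.7;-1 0.0015 -0.0005 0.113 0 0 -0.7;-1 0.0015 -0.0005 0.113 0 0 -0.7;1 0.0015 -0.0005 0.113 0 0 -0.7;1 0.0015 -0.0005 0.113 0 0 -0.7;1 0.0015 -0.0005 0.113 0 0 -0.7;1 0.0015 -0.0005 0.113 0 0 -0.7;1 0.0015 -0.0005 0.113 0 0 -0.7;1 0.0015 -0.0005 0.113 0 0 -0.7;1 0.0015 -0.0005 0.113 0 0 -0.7")

```text
time_s: 2.07
eef_pos: [0.4864, -0.3462, 0.0457]
eef_rot: [0.002, 0.817, 0.577, 0.0]
wrist_force: [-1.0, 0.3, 6.6]
opening: 0.462
grasp_force: 61.7
```

```bash
python3 -c "
from h import *
go(.6225,-.044,.15,0)"
```

```text
yaw -19.49 tcp [ 0.4864 -0.3462  0.0457] shift [ 0.3301  0.0278 -0.1049] turn [  0.16   0.16 -19.49]
```

>>> servo_tool(series="1 0 0 -0.04 0 0 0;1 0 0 -0.08 0 0 0;1 0.03 0.003 -0.115 0 0 -3;1 0.07 0.006 -0.115 0 0 -6;1 0.11 0.01 -0.115 0 0 -9;1 0.15 0.014 -0.115 0 0 -12;1 0.19 0.018 -0.115 0 0 -15;1 0.23 0.02 -0.115 0 0 -18;1 0.27 0.024 -0.115 0 0 -19.5;1 0.31 0.028 -0.115 0 0 -19.5;1 0.33 0.028 -0.115 0 0 -19.5;1 0.33 0.028 -0.115 0 0 -19.5")

```text
time_s: 3.07
eef_pos: [0.6229, -0.0381, 0.1587]
eef_rot: [-0.0, 0.705, 0.709, 0.001]
wrist_force: [-0.7, -0.2, -2.5]
opening: 0.457
grasp_force: 62.1
```

```bash
python3 - <<'E'
from h import *
P,c=wcloud();cv2.imwrite("pics/w2.png",c["img"][...,::-1])
X=P.reshape(-1,3);X=X[~np.isnan(X[:,0])]
b=X[(abs(X[:,2]-.0745)<.004)&(abs(X[:,0]-.62)<.05)]
rect(b[(b[:,1]<-.06)&(b[:,1]>-.12)],"fixed jaw");rect(b[(b[:,1]>.06)],"housing")
b=X[(abs(X[:,2]-.02)<.004)&(abs(X[:,0]-.62)<.08)&(abs(X[:,1])<.25)]
for y in np.arange(-.11,.2,.04):
    s=b[abs(b[:,1]-y)<.02]
    if len(s)>20: print("base",y.round(2),len(s),np.percentile(s[:,0],[1,99]).round(4))
print("base y",np.percentile(b[:,1],[.5,99.5]))
b=X[(X[:,2]>.03)&(X[:,2]<.068)&(abs(X[:,0]-.62)<.018)&(X[:,1]>-.085)&(X[:,1]<.06)]
h=np.histogram(b[:,1],np.arange(-.085,.06,.005));print(h[0],h[1].round(3))
go(.6225,-.044,.066,0)
E
```

```text
fixed jaw 0 [0. 0.] [0. 0.] 0.0 zmed nan
housing 3044 [623.4  92.2] [51.5 41. ] 0.3 zmed 0.0749
base -0.07 1162 [0.5743 0.6727]
base -0.03 3779 [0.575  0.6718]
base 0.01 2770 [0.5742 0.6724]
base 0.05 3963 [0.5747 0.6722]
base 0.09 2011 [0.574  0.6724]
base 0.13 1005 [0.574  0.6727]
base y [-0.08006547  0.13165473]
[  0   0   0   0   0   0   0   0   0   0   0   0   0   0   0   1 439 207
 200 115   5   2   1   9 203 146 167 152 157] [-0.085 -0.08  -0.075 -0.07  -0.065 -0.06  -0.055 -0.05  -0.045 -0.04
 -0.035 -0.03  -0.025 -0.02  -0.015 -0.01  -0.005  0.     0.005  0.01
  0.015  0.02   0.025  0.03   0.035  0.04   0.045  0.05   0.055  0.06 ]
yaw 0.25 tcp [ 0.6222 -0.0404  0.1585] shift [-0.0036  0.0003  0.0925] turn [ 0.01 -0.01  0.25]
  return _methods._mean(a, axis=axis, dtype=dtype,
  ret = ret.dtype.type(ret / rcount)
```

View pics/w2.png

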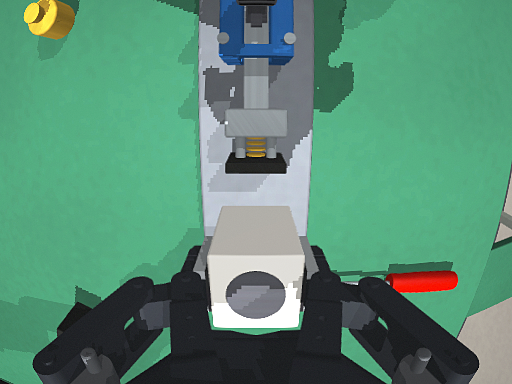

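The picture shows the specimen held square at (255,270), above the base between the pad at (255,165) and the hidden fixed jaw. The clamp centre line measures x = 0.623, yaw about 0.

>>> servo_tool(series="1 0 0 0 0 0 0;1 0 0 0 0 0 0;1 0 0 0 0 0 0;1 0 0 0 0 0 0")

```text
time_s: 3.45
eef_pos: [0.6217, -0.0444, 0.1584]
eef_rot: [0.0, 0.708, 0.706, -0.0]
wrist_force: [-0.2, -0.4, -2.2]
opening: 0.458
grasp_force: 62.1
```

```bash
python3 -c "
from h import *
go(.623,-.046,.0675,0);print(ctrl.get_obs()['wrist_force'])"
```

```text
yaw -0.11 tcp [ 0.6217 -0.0444  0.1584] shift [-0.0016  0.0014  0.0909] turn [-0.    0.01 -0.11]
[-0.20436238 -0.36295567 -2.2445014 ]
```

>>> servo_tool(series="1 -0.0015 0.0015 0.03 0 0 0;1 -0.0015 0.0015 0.055 0 0 0;1 -0.0015 0.0015 0.075 0 0 0;1 -0.0015 0.0015 0.087 0 0 0;1 -0.0015 0.0015 0.091 0 0 0;1 -0.0015 0.0015 0.092 0 0 0;1 -0.0015 0.0015 0.092 0 0 0;1 -0.0015 0.0015 0.092 0 0 0")

```text
time_s: 4.12
eef_pos: [0.6241, -0.045, 0.0672]
eef_rot: [0.001, 0.707, 0.707, 0.0]
wrist_force: [1.2, -0.7, -3.8]
opening: 0.456
grasp_force: 62.2
```

>>> servo_tool(series="1 0 0 0.001 0 0 0;1 0 0 0.002 0 0 0;1 0 0 0.002 0 0 0;1 0 0 0.002 0 0 0")

```text
time_s: 4.45
eef_pos: [0.6242, -0.0448, 0.0658]
eef_rot: [0.001, 0.707, 0.707, 0.0]
wrist_force: [-2.8, -0.6, 4.9]
opening: 0.461
grasp_force: 62.9
```

>>> servo_tool(series="-0.3 0 0 0 0 0 0;-0.6 0 0 0 0 0 0;-1 0 0 0 0 0 0;-1 0 0 0 0 0 0;-1 0 0 0 0 0 0;-1 0 0 -0.02 0 0 0;-1 0 0 -0.06 0 0 0;-1 0 0 -0.1 0 0 0;-1 0 0 -0.135 0 0 0;-1 0 0 -0.135 0 0 0;-1 0 0 -0.135 0 0 0;-1 0 0 -0.135 0 0 0")

```text
time_s: 5.45
eef_pos: [0.6231, -0.0445, 0.1989]
eef_rot: [-0.0, 0.707, 0.707, -0.0]
wrist_force: [0.7, -0.3, -0.8]
opening: 1.002
grasp_force: 0.0
```

```bash
cat >> h.py <<'E'
def look(f):
    c=ctrl.camera("top");P=cloud(c);cv2.imwrite(f"pics/{f}.png",c["img"][...,::-1])
    m=(P[...,2]>.076)&(P[...,2]<.084)&(abs(P[...,0]-.623)<.04)&(abs(P[...,1]+.045)<.05)
    if m.sum()>9: rect(P[m],"top: spec")
E
python3 - <<'E'
from h import *
P,c=wcloud();cv2.imwrite("pics/w3.png",c["img"][...,::-1])
m=(abs(P[...,2]-.08)<.003)&(abs(P[...,0]-.623)<.04)&(abs(P[...,1]+.045)<.04);rect(P[m],"spec")
m=(abs(P[...,2]-.0745)<.003)&(abs(P[...,0]-.623)<.04)&(P[...,1]<-.07)&(P[...,1]>-.13);rect(P[m],"jaw") if m.any() else 0
look("t3")
go(.6232,.1375,.2,-90)
E
```

```text
spec 2165 [624.9 -45.4] [40.2 40.5] 0.1 zmed 0.0801
jaw 1185 [623.5 -90.1] [24.9 44.4] 89.7 zmed 0.0747
top: spec 37 [630.1 -58.1] [66.3 24.3] 87.3 zmed 0.0778
yaw 0.0 tcp [ 0.6223 -0.0443  0.1973] shift [ 0.1818  0.0009 -0.0025] turn [-0.18  0.1  90.  ]
```

>>> servo_tool(series="-1 0.03 0 0 0 0 7;-1 0.06 0 0 0 0 14;-1 0.09 0 0 0 0 21;-1 0.12 0 0 0 0 28;-1 0.15 0 0 0 0 35;-1 0.17 0.001 0 0 0 42;-1 0.182 0.001 0 0 0 49;-1 0.182 0.001 0 0 0 56;-1 0.182 0.001 0 0 0 63;-1 0.182 0.001 0 0 0 70;-1 0.182 0.001 0 0 0 77;-1 0.182 0.001 0 0 0 84")

```text
time_s: 6.55
eef_pos: [0.6234, 0.1375, 0.197]
eef_rot: [-0.0, 0.999, 0.049, -0.002]
wrist_force: [-0.4, 0.6, -0.5]
opening: 1.004
grasp_force: 0.0
```

>>> servo_tool(series="-1 0 0 0 0 0 6;-1 0 0 0 0 0 6;-1 0 0 0 0 0 6;-1 0 0 0 0 0 6")

```text
time_s: 6.88
eef_pos: [0.6239, 0.1374, 0.1982]
eef_rot: [0.0, 1.0, 0.002, -0.001]
wrist_force: [-0.5, -0.5, -0.4]
opening: 1.005
grasp_force: 0.0
```

```bash
python3 - <<'E'
from h import *
P,c=wcloud();cv2.imwrite("pics/w4.png",c["img"][...,::-1])
X=P.reshape(-1,3);A=c["img"].reshape(-1,3).astype(int)
m=(abs(X[:,2]-.14)<.004)&(abs(X[:,0]-.623)<.04)&(X[:,1]>.08)&(X[:,1]<.2)
for k,n in((m&(X[:,1]>.137),"orange"),(m&(X[:,1]<.137),"grey")):
    if k.any(): rect(X[k],n)
go(.6232,.137,.115,-90)
E
```

```text
orange 682 [623.8 163.3] [29.2 12.2] 1.0 zmed 0.1401
grey 666 [623.8 111.3] [29.3 11.9] 0.1 zmed 0.14
yaw -89.86 tcp [0.6241 0.1374 0.1985] shift [-0.0008  0.0004  0.0835] turn [0.   0.08 0.14]
```

View pics/w4.png

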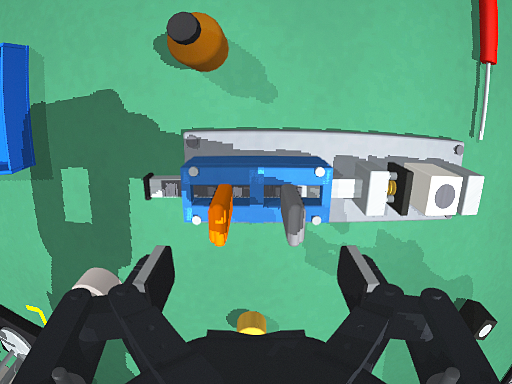

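The wrist view shows both levers, orange at (220,215) and grey at (292,215), centred between the open fingers. The specimen is at (435,190), upright between the pad and the fixed jaw.

>>> servo_tool(series="-1 -0.0005 0 0.03 0 0 0;-1 -0.0005 0 0.06 0 0 0;-1 -0.0005 0 0.08 0 0 0;-1 -0.0005 0 0.083 0 0 0;-1 -0.0005 0 0.083 0 0 0;-0.5 -0.0005 0 0.083 0 0 0;-0.3 -0.0005 0 0.083 0 0 0;-0.1 -0.0005 0 0.083 0 0 0;-0.1 -0.0005 0 0.083 0 0 0;-0.1 -0.0005 0 0.083 0 0 0;-0.1 -0.0005 0 0.083 0 0 0;-0.1 -0.0005 0 0.083 0 0 0")

```text
time_s: 7.93
eef_pos: [0.6259, 0.1369, 0.1195]
eef_rot: [0.0, 1.0, 0.0, 0.002]
wrist_force: [-0.7, -3.5, 6.1]
opening: 0.553
grasp_force: 4.7
```

```bash
cat >> h.py <<'E'
def state(f):
    """gap between pad plate and housing etc. in world y, from the wrist camera"""
    P,c=wcloud();cv2.imwrite(f"pics/{f}.png",c["img"][...,::-1]);X=P.reshape(-1,3);A=c["img"].reshape(-1,3).astype(int)
    o=ctrl.get_obs();print("open mm",85*o["opening"],"F",o["grasp_force"])
    b=(abs(X[:,0]-.623)<.015)
    s=b&(abs(X[:,2]-.08)<.003)&(X[:,1]<.03)&(X[:,1]>-.08)
    if s.any(): print("spec y",np.percentile(X[s,1],[2,98]).round(4),s.sum())
    s=b&(abs(X[:,2]-.069)<.003)&(A.max(1)<70)&(X[:,1]<.03)&(X[:,1]>-.06)
    if s.any(): print("pad top y",np.percentile(X[s,1],[3,50,97]).round(4),s.sum())
    s=b&(X[:,2]>.055)&(X[:,2]<.078)&(A.min(1)>90)&(X[:,1]<.06)&(X[:,1]>-.08)
    h,e=np.histogram(X[s,1],np.arange(-.08,.0601,.004));print("bright",dict(zip((e[:-1]*1e3).round().astype(int).tolist(),h.tolist())))
E
python3 -c "
from h import *
state('w5')"
```

```text
open mm 47.0022674126249 F 4.721919670701027
spec y [-0.0634 -0.0252] 1191
pad top y [-0.0149 -0.0081 -0.0069] 191
bright {-80: 55, -76: 0, -72: 0, -68: 0, -64: 0, -60: 0, -56: 0, -52: 0, -48: 0, -44: 0, -40: 0, -36: 0, -32: 0, -28: 605, -24: 1, -20: 1, -16: 7, -12: 0, -8: 0, -4: 0, 0: 0, 4: 0, 8: 32, 12: 163, 16: 191, 20: 171, 24: 178, 28: 520, 32: 0, 36: 0, 40: 0, 44: 0, 48: 0, 52: 0, 56: 0}
```

>>> servo_tool(series="-0.5 0 0 0 0 0 0;-0.7 0 0 0 0 0 0;-0.7 0 0 0 0 0 0;-0.7 0 0 0 0 0 0")

```text
time_s: 8.32
eef_pos: [0.6239, 0.1378, 0.1166]
eef_rot: [-0.0, 1.0, 0.0, 0.0]
wrist_force: [-1.0, 0.8, 0.0]
opening: 0.855
grasp_force: 0.0
```

```bash
python3 -c "
from h import *
state('w6')"
```

```text
open mm 72.49193751167445 F 0.0
spec y [-0.0619 -0.025 ] 1156
pad top y [-0.0145 -0.008  -0.0068] 188
bright {-80: 3, -76: 0, -72: 0, -68: 0, -64: 0, -60: 0, -56: 0, -52: 0, -48: 0, -44: 0, -40: 0, -36: 0, -32: 0, -28: 613, -24: 3, -20: 1, -16: 7, -12: 0, -8: 0, -4: 0, 0: 0, 4: 0, 8: 32, 12: 167, 16: 173, 20: 185, 24: 186, 28: 550, 32: 0, 36: 0, 40: 0, 44: 0, 48: 0, 52: 0, 56: 0}
```

>>> servo_tool(series="-0.5 0 0 0 0 0 0;-0.3 0 0 0 0 0 0;-0.1 0 0 0 0 0 0;-0.1 0 0 0 0 0 0;-0.1 0 0 0 0 0 0;-0.1 0 0 0 0 0 0;-0.1 0 0 0 0 0 0;-0.5 0 0 0 0 0 0;-0.7 0 0 0 0 0 0;-0.7 0 0 0 0 0 0;-0.7 0 0 0 0 0 0;-0.7 0 0 0 0 0 0")

```text
time_s: 9.37
eef_pos: [0.6236, 0.138, 0.1159]
eef_rot: [-0.0, 1.0, 0.0, -0.0]
wrist_force: [0.5, -0.3, 0.0]
opening: 0.853
grasp_force: 0.0
```

```bash
python3 -c "
from h import *
state('w7')"
```

```text
open mm 72.29132386591893 F 0.0
spec y [-0.0619 -0.025 ] 1132
pad top y [-0.0222 -0.0152 -0.0141] 193
bright {-80: 1, -76: 0, -72: 0, -68: 0, -64: 0, -60: 0, -56: 0, -52: 0, -48: 0, -44: 0, -40: 0, -36: 0, -32: 0, -28: 363, -24: 6, -20: 0, -16: 0, -12: 0, -8: 0, -4: 0, 0: 12, 4: 151, 8: 166, 12: 172, 16: 175, 20: 584, 24: 9, 28: 0, 32: 0, 36: 0, 40: 0, 44: 0, 48: 0, 52: 0, 56: 0}
```

>>> servo_tool(series="-0.5 0 0 0 0 0 0;-0.4 0 0 0 0 0 0;-0.3 0 0 0 0 0 0;-0.2 0 0 0 0 0 0;-0.1 0 0 0 0 0 0;-0.1 0 0 0 0 0 0;-0.1 0 0 0 0 0 0;-0.1 0 0 0 0 0 0")

```text
time_s: 10.08
eef_pos: [0.6247, 0.1369, 0.1175]
eef_rot: [0.0, 1.0, -0.0, 0.001]
wrist_force: [-2.0, -5.0, 5.6]
opening: 0.548
grasp_force: 4.7
```

>>> servo_tool(series="-0.5 0 0 0 0 0 0;-0.7 0 0 0 0 0 0;-0.7 0 0 0 0 0 0;-0.7 0 0 0 0 0 0")

```text
time_s: 10.42
eef_pos: [0.6237, 0.1379, 0.116]
eef_rot: [-0.0, 1.0, 0.0, -0.0]
wrist_force: [-0.3, 0.5, 0.4]
opening: 0.848
grasp_force: 0.0
```

```bash
python3 -c "
from h import *
state('w8')"
```

```text
open mm 72.1959535040378 F 0.0
spec y [-0.0639 -0.0292] 1003
pad top y [-0.029  -0.0222 -0.0208] 219
bright {-80: 0, -76: 0, -72: 0, -68: 0, -64: 0, -60: 0, -56: 0, -52: 0, -48: 0, -44: 0, -40: 0, -36: 1, -32: 290, -28: 0, -24: 0, -20: 0, -16: 0, -12: 0, -8: 0, -4: 100, 0: 160, 4: 166, 8: 167, 12: 326, 16: 306, 20: 0, 24: 0, 28: 0, 32: 0, 36: 0, 40: 0, 44: 0, 48: 0, 52: 0, 56: 0}
```

>>> servo_tool(series="-0.5 0 0 0 0 0 0;-0.4 0 0 0 0 0 0;-0.3 0 0 0 0 0 0;-0.2 0 0 0 0 0 0;-0.1 0 0 0 0 0 0;-0.1 0 0 0 0 0 0;-0.1 0 0 0 0 0 0;-0.1 0 0 0 0 0 0")

```text
time_s: 11.13
eef_pos: [0.6246, 0.1369, 0.1175]
eef_rot: [0.0, 1.0, 0.0, 0.001]
wrist_force: [-1.5, -4.9, 6.3]
opening: 0.554
grasp_force: 4.7
```

>>> servo_tool(series="-0.5 0 0 0 0 0 0;-0.7 0 0 0 0 0 0;-0.7 0 0 0 0 0 0;-0.7 0 0 0 0 0 0")

```text
time_s: 11.47
eef_pos: [0.6237, 0.1379, 0.116]
eef_rot: [-0.0, 1.0, 0.0, -0.0]
wrist_force: [-0.9, -0.6, 0.1]
opening: 0.85
grasp_force: 0.0
```

```bash
python3 -c "
from h import *
state('w9')"
```

```text
open mm 72.12962762226199 F 0.0
spec y [-0.0642 -0.0363] 775
pad top y [-0.0359 -0.0293 -0.0278] 228
bright {-80: 0, -76: 0, -72: 0, -68: 0, -64: 0, -60: 0, -56: 0, -52: 1, -48: 0, -44: 1, -40: 273, -36: 23, -32: 0, -28: 0, -24: 0, -20: 0, -16: 0, -12: 61, -8: 154, -4: 156, 0: 151, 4: 177, 8: 497, 12: 0, 16: 0, 20: 0, 24: 0, 28: 0, 32: 0, 36: 0, 40: 0, 44: 0, 48: 0, 52: 0, 56: 0}
```

View pics/w9.png

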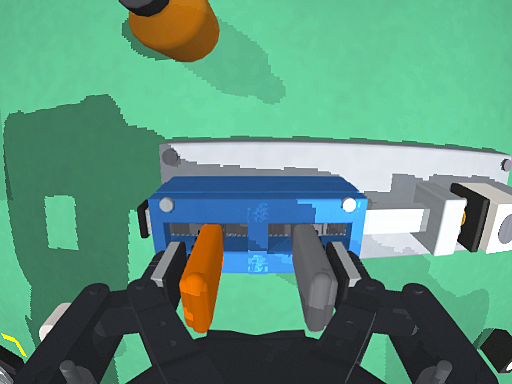

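The specimen is now at the right edge near (500,215), with the pad touching it. The fingers stand clear of both levers. From here I squeeze in small steps and watch the force.

>>> servo_tool(series="-0.5 0 0 0 0 0 0;-0.4 0 0 0 0 0 0;-0.35 0 0 0 0 0 0;-0.3 0 0 0 0 0 0;-0.3 0 0 0 0 0 0;-0.3 0 0 0 0 0 0;-0.3 0 0 0 0 0 0")

```text
time_s: 12.1
eef_pos: [0.6241, 0.1369, 0.1172]
eef_rot: [0.0, 1.0, 0.0, 0.0]
wrist_force: [-2.2, -3.6, 6.4]
opening: 0.652
grasp_force: 9.7
```

>>> servo_tool(series="-0.25 0 0 0 0 0 0;-0.25 0 0 0 0 0 0;-0.25 0 0 0 0 0 0")

```text
time_s: 12.35
eef_pos: [0.6242, 0.1369, 0.1176]
eef_rot: [0.0, 1.0, 0.0, 0.0]
wrist_force: [-3.8, -4.3, 8.4]
opening: 0.623
grasp_force: 11.4
```

```bash
python3 -c "
from h import *
state('w10')"
```

```text
open mm 53.41243090353549 F 11.36238768696785
spec y [-0.0671 -0.0372] 831
pad top y [-0.0368 -0.0308 -0.0289] 258
bright {-80: 0, -76: 0, -72: 0, -68: 0, -64: 0, -60: 0, -56: 0, -52: 0, -48: 1, -44: 1, -40: 288, -36: 1, -32: 0, -28: 0, -24: 0, -20: 0, -16: 36, -12: 140, -8: 152, -4: 144, 0: 175, 4: 520, 8: 0, 12: 0, 16: 0, 20: 0, 24: 0, 28: 0, 32: 0, 36: 0, 40: 0, 44: 0, 48: 0, 52: 0, 56: 0}
```

>>> servo_tool(series="-0.22 0 0 0 0 0 0;-0.2 0 0 0 0 0 0;-0.2 0 0 0 0 0 0;-0.2 0 0 0 0 0 0")

```text
time_s: 12.73
eef_pos: [0.6243, 0.137, 0.1179]
eef_rot: [0.0, 1.0, 0.0, 0.0]
wrist_force: [-6.0, -4.7, 11.5]
opening: 0.602
grasp_force: 13.6
```

>>> servo_tool(series="-0.17 0 0 0 0 0 0;-0.16 0 0 0 0 0 0;-0.16 0 0 0 0 0 0;-0.16 0 0 0 0 0 0")

```text
time_s: 13.07
eef_pos: [0.6243, 0.137, 0.1182]
eef_rot: [0.0, 1.0, 0.0, 0.0]
wrist_force: [-6.2, -4.5, 12.7]
opening: 0.583
grasp_force: 15.1
```

>>> servo_tool(series="-0.14 0 0 0 0 0 0;-0.13 0 0 0 0 0 0;-0.13 0 0 0 0 0 0;-0.13 0 0 0 0 0 0")

```text
time_s: 13.4
eef_pos: [0.6243, 0.137, 0.1184]
eef_rot: [0.0, 1.0, 0.0, 0.0]
wrist_force: [-6.3, -4.5, 13.2]
opening: 0.568
grasp_force: 16.2
```

```bash
python3 -c "
from h import *
state('w11')"
```

```text
open mm 48.14106672602865 F 16.160805970430374
spec y [-0.068  -0.0371] 849
pad top y [-0.0369 -0.0307 -0.0288] 250
bright {-80: 0, -76: 0, -72: 0, -68: 0, -64: 0, -60: 0, -56: 0, -52: 0, -48: 0, -44: 0, -40: 283, -36: 2, -32: 1, -28: 0, -24: 0, -20: 4, -16: 105, -12: 143, -8: 150, -4: 160, 0: 461, 4: 126, 8: 0, 12: 0, 16: 0, 20: 0, 24: 0, 28: 0, 32: 0, 36: 0, 40: 0, 44: 0, 48: 0, 52: 0, 56: 0}
```

>>> servo_tool(series="-0.2 0 0 0 0 0 0;-0.4 0 0 0 0 0 0;-0.6 0 0 0 0 0 0;-0.8 0 0 0 0 0 0;-0.8 0 0 0 0 0 0;-0.8 0 0 0 0 0 0")

```text
time_s: 13.95
eef_pos: [0.6238, 0.1378, 0.1161]
eef_rot: [-0.0, 1.0, 0.0, -0.0]
wrist_force: [-0.2, 0.4, 0.3]
opening: 0.902
grasp_force: 0.0
```

```bash
python3 -c "
from h import *
state('w12')"
```

```text
open mm 76.1231891199479 F 0.0
spec y [-0.0644 -0.037 ] 758
pad top y [-0.0369 -0.0307 -0.0288] 257
bright {-80: 0, -76: 0, -72: 0, -68: 0, -64: 0, -60: 0, -56: 0, -52: 0, -48: 0, -44: 1, -40: 284, -36: 1, -32: 0, -28: 0, -24: 0, -20: 0, -16: 35, -12: 138, -8: 161, -4: 152, 0: 159, 4: 529, 8: 0, 12: 0, 16: 0, 20: 0, 24: 0, 28: 0, 32: 0, 36: 0, 40: 0, 44: 0, 48: 0, 52: 0, 56: 0}
```

>>> servo_tool(series="-0.55 0 0 0 0 0 0;-0.48 0 0 0 0 0 0;-0.45 0 0 0 0 0 0;-0.45 0 0 0 0 0 0;-0.45 0 0 0 0 0 0")

```text
time_s: 14.42
eef_pos: [0.624, 0.1369, 0.1165]
eef_rot: [0.0, 1.0, -0.0, 0.0]
wrist_force: [-1.3, -5.5, 1.8]
opening: 0.728
grasp_force: 2.6
```

>>> servo_tool(series="-0.42 0 0 0 0 0 0;-0.4 0 0 0 0 0 0;-0.4 0 0 0 0 0 0;-0.4 0 0 0 0 0 0")

```text
time_s: 14.75
eef_pos: [0.624, 0.1369, 0.1169]
eef_rot: [0.0, 1.0, -0.0, 0.0]
wrist_force: [-3.1, -5.3, 5.2]
opening: 0.706
grasp_force: 9.9
```

>>> servo_tool(series="-0.38 0 0 0 0 0 0;-0.36 0 0 0 0 0 0;-0.36 0 0 0 0 0 0;-0.36 0 0 0 0 0 0")

```text
time_s: 15.08
eef_pos: [0.624, 0.1369, 0.1173]
eef_rot: [0.0, 1.0, -0.0, 0.0]
wrist_force: [-3.4, -5.4, 7.1]
opening: 0.678
grasp_force: 13.2
```

>>> servo_tool(series="-0.34 0 0 0 0 0 0;-0.32 0 0 0 0 0 0;-0.32 0 0 0 0 0 0;-0.32 0 0 0 0 0 0")

```text
time_s: 15.42
eef_pos: [0.624, 0.137, 0.1176]
eef_rot: [0.0, 1.0, 0.0, 0.0]
wrist_force: [-5.8, -5.6, 9.2]
opening: 0.666
grasp_force: 14.7
```

```bash
python3 -c "
from h import *
state('w13')"
```

```text
open mm 56.37139435084607 F 14.653640985488892
spec y [-0.0666 -0.0372] 822
pad top y [-0.0371 -0.0307 -0.029 ] 260
bright {-80: 0, -76: 0, -72: 0, -68: 0, -64: 0, -60: 0, -56: 0, -52: 0, -48: 1, -44: 0, -40: 283, -36: 1, -32: 0, -28: 0, -24: 0, -20: 0, -16: 92, -12: 149, -8: 155, -4: 145, 0: 317, 4: 308, 8: 0, 12: 0, 16: 0, 20: 0, 24: 0, 28: 0, 32: 0, 36: 0, 40: 0, 44: 0, 48: 0, 52: 0, 56: 0}
```

>>> servo_tool(series="-0.3 0 0 0 0 0 0;-0.28 0 0 0 0 0 0;-0.28 0 0 0 0 0 0;-0.28 0 0 0 0 0 0")

```text
time_s: 15.8
eef_pos: [0.6241, 0.137, 0.1179]
eef_rot: [0.0, 1.0, 0.0, 0.0]
wrist_force: [-6.4, -6.3, 11.6]
opening: 0.646
grasp_force: 16.3
```

>>> servo_tool(series="-0.26 0 0 0 0 0 0;-0.25 0 0 0 0 0 0;-0.25 0 0 0 0 0 0;-0.25 0 0 0 0 0 0")

```text
time_s: 16.13
eef_pos: [0.6241, 0.137, 0.1182]
eef_rot: [0.0, 1.0, -0.0, 0.0]
wrist_force: [-6.5, -5.5, 13.0]
opening: 0.632
grasp_force: 17.6
```

Pad force is about 27 N by 2F−8. I release, measure and then rise.

>>> servo_tool(series="-0.3 0 0 0 0 0 0;-0.45 0 0 0 0 0 0;-0.6 0 0 0 0 0 0;-0.8 0 0 0 0 0 0;-1 0 0 0 0 0 0;-1 0 0 0 0 0 0;-1 0 0 0 0 0 0")

```text
time_s: 16.72
eef_pos: [0.6239, 0.1378, 0.1161]
eef_rot: [-0.0, 1.0, 0.0, -0.0]
wrist_force: [0.2, -0.8, 0.1]
opening: 1.002
grasp_force: 0.0
```

```bash
python3 -c "
from h import *
state('w14')"
```

```text
open mm 84.50002328980813 F 0.0
spec y [-0.0637 -0.0371] 761
pad top y [-0.0372 -0.0307 -0.029 ] 257
bright {-80: 0, -76: 0, -72: 0, -68: 0, -64: 0, -60: 0, -56: 0, -52: 0, -48: 0, -44: 0, -40: 284, -36: 0, -32: 0, -28: 0, -24: 0, -20: 0, -16: 92, -12: 139, -8: 154, -4: 156, 0: 284, 4: 344, 8: 0, 12: 0, 16: 0, 20: 0, 24: 0, 28: 0, 32: 0, 36: 0, 40: 0, 44: 0, 48: 0, 52: 0, 56: 0}
```

>>> servo_tool(series="-1 0 0 -0.03 0 0 0;-1 0 0 -0.07 0 0 0;-1 0 0 -0.1 0 0 0;-1 0 0 -0.12 0 0 0;-1 0 0 -0.12 0 0 0;-1 0 0 -0.12 0 0 0;-1 0 0 -0.12 0 0 0;-1 0 0 -0.12 0 0 0")

```text
time_s: 17.43
eef_pos: [0.6229, 0.1374, 0.2342]
eef_rot: [0.0, 1.0, 0.0, -0.002]
wrist_force: [-0.5, 0.2, -0.7]
opening: 0.999
grasp_force: 0.0
```

```bash
python3 - <<'E'
from h import *
P,c=wcloud();cv2.imwrite("pics/w15.png",c["img"][...,::-1])
m=(abs(P[...,2]-.08)<.003)&(abs(P[...,0]-.623)<.04)&(P[...,1]<-.02)&(P[...,1]>-.08);rect(P[m],"spec")
for a,b in((.137,.2),(.08,.137)):
    m=(abs(P[...,2]-.14)<.004)&(abs(P[...,0]-.623)<.04)&(P[...,1]>a)&(P[...,1]<b);rect(P[m],"lever")
E
```

```text
spec 1056 [624.9 -58.3] [43.2 40.4] 89.5 zmed 0.08
lever 530 [623.8 163.2] [12.  29.4] 88.1 zmed 0.1401
lever 526 [623.6 111. ] [12.  29.5] 89.4 zmed 0.14
```

View pics/w15.png

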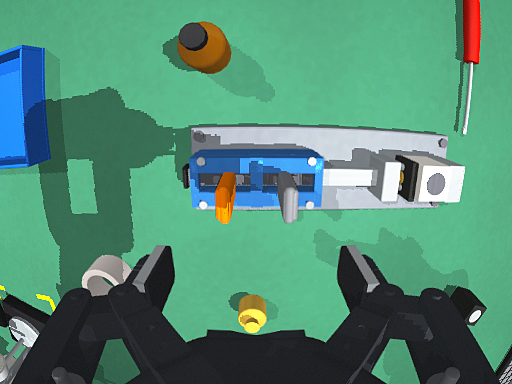

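The view shows the specimen at (435,182), square between the pad and the fixed jaw. The levers at (226,195) and (287,195) are back at rest, and the gripper is clear of everything.

```bash
python3 -c "
from h import *
print(ctrl.hand_in())"
```

```text
the job is handed in; nothing more can be done
None
```

I handed in the job: the specimen stands square in the clamp, about 2 mm off the jaws' centre line. The pad grips it with an estimated 21 N, worked out from the measured pad compression. The levers are back at rest and the gripper is clear. The hand-in returned no verdict.

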